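# Drive a rack's hinge pin home with the spring punch

### The job

The hinge pin of the folding steel rack still stands proud in front of the spring punch. Draw the punch's upright handle slowly back just until its sear catches - do not let it slip early, and do not haul on it once you feel it come up against the buffer - and let go so that it stays cocked; then press the white trip pad gently so that this one blow drives the pin fully home. Leave the steamers, crockery, tin and jar around it where they stand.

Things in the scene. Friction and masses are not known exactly. Their poses are not given: they have to be found in the camera images.
- punch: Spring punch bolted to the table, bed 260 x 90 mm, level, turned up to 0.35 rad. Origin under the bed, on the striker's line: +x muzzle (blow), -x draw, z up. The striker bar lies between two cheeks (tops at 62 mm, 58 mm over both). Behind x = -20 mm a cover (top at 67 mm) hides the sear and a rubber buffer. Above the cheeks only handle and trip pad stand up.
- striker (a joint): Draw in m: 0 at the start (nose on the pin), grows along punch -x, -0.006 once the pin is home. The spring pushes forward: 3 N at 0, 0.25 N more per mm. It catches between 26 and 46 mm (unseen, set anew each time). About 26 to 16 mm before that a ramp adds up to 4 N, then drag adds 1 N; 1.5 mm past the catch the buffer adds 4 N per mm. Let go earlier, it slips and knocks the pin.
- handle_face (a point): Middle of the muzzle-side (+x) face of the striker's upright dark steel handle plate (8 mm thick, 40 mm wide, top at 115 mm), 95 mm above the table. At the start it lies 134 mm towards the muzzle from trip_top. Push this face towards -x with closed fingertips from above. The handle bears at most 25 N from the hand, a squeeze included: push, do not pinch.
- trip (a joint): Depth of the trip pad in m: 0 up, 0.008 bottomed. It is linked to the sear: it dips 5 mm as the striker's lug rides over (from about 16 mm before the catch) and springs up again at the catch. Cocked, a press of 5 mm or more (3 to 8 N) fires the striker. It bears at most 25 N.
- trip_top (a point): Centre of the top of the white trip pad, 30 x 30 mm, 86 mm above the table, on the rear cover; press down.
- hinge_pin (a joint): How far the pin has gone in, in m: 0 proud at the start, 0.006 home with its head against the knuckle. It is tight: 9 N of push moves it, the resting striker (3 N) does not.
- pin_head (a point): Centre of the pin head's face, 40 mm above the table on the striker's line, at the muzzle.
- rack: Steel wire rack, 170 x 190 mm, legs folded, clamped in a nest before the muzzle; same origin and axes as the punch, it lies at x 120 to 310 mm, y -190 to 20 mm, up to 52 mm high.
- tier_low: Bamboo steamer tier, 170 mm across, 50 mm high, loose; origin under its centre. Bystander.
- tier_top: A second such tier standing on the first.
- bowl: Blue ceramic bowl, 120 mm across, 55 mm high, loose; origin under its centre. Bystander.
- tin: Steel tin, 66 mm across, 75 mm high, loose; origin under its centre. Bystander.
- cup: White cup, 72 mm across, 75 mm high, loose; origin under its centre. Bystander.
- jar: Glass jar, 60 mm across, 90 mm high, loose; origin under its centre. Bystander.

How it is judged:
By the outcome, as a careful person would: the job done as asked, in the order asked, and still so for the second after the job is handed in, with the robot touching nothing.
It also fails if it takes over 64 s, if anything falls off the work surface, if the arm or the gripper's body presses on something with over 40 N, if the wrist force passes 120 N, or if a joint passes its speed limit or range.

### The arm

A 6-joint arm with a two-finger parallel gripper is mounted at the origin on the work surface. World frame = base frame: x ahead of the robot, y to its left, z up, the work surface at z = 0. Lengths are in m, angles in degrees, forces in N, time in s.
With the tool pointing down it reaches from about 0.375 to 0.9 m from the base axis. Payload 3.1 kg.
Tool frame: the origin (TCP) lies on the centre line of the jaws, within the pads' length; the fingertips stand 17 mm ahead of it and the grasp point (between the pads) lies 2 mm behind it; z points along the fingers, y is the line along which they close (so a half turn about z gives the same grasp; the last joint's range is limited). The gripper opens to 87 mm and grips with 3 to 60 N. Pads are 19 mm wide; open, the fingers measure 117 mm over their backs; the gripper's body (75 mm by 190 mm) begins 51 mm behind the grasp point.
Start: joints at [64.028, 30.224, 82.088, -0, 67.689, -10.227], TCP at [0.17, 0.602, 0.211] pointing down, gripper open.
Joint ranges: [-176.69, 176.69], [-43.24, 126.21], [12.49, 139.97], [-82, 262], [0, 151.66], [-163.58, 163.58]. Speed limits (degrees/s): [159.86, 159.86, 180, 180, 180, 180].

### API

Orientations are given as a 3x3 rotation matrix whose columns are the frame's x, y, z axes.
In Python, from rig import bot, imaging, finder gives the robot as it stands. The module is installed in compiled form; this text tells all that it offers.
- The arm moves only by the tool play_rows, never from a script. Its argument "motion" is a list that holds one entry, the list of rows, each a list of 6 numbers: the shift along the tool's x, y, z in m, then the turn, a rotation vector about the tool's x, y, z in degrees. In form: [[[dx, dy, dz, wx, wy, wz], ...]]. A call has 1 to 8 rows; each row is the pose to reach, as a shift and turn from the pose commanded when the call began, along the tool's axes at that moment; what a row does not reach only later rows make up. A row lasts 1/12 s, in which the tool goes at most 41.7 mm and 7.16 degrees, less where a joint would pass 70% of its speed; a pose out of reach is approached as far as the arm can. A call with a gripper value outside its range is refused whole. "fingers" is the finger opening in m, from 0 to 0.087, set as the call begins (left out, the last holds). The fingers move at their own pace and stop on an object; the grip force is fixed at half the most. Time passes only in rows, so rows that repeat a pose let the fingers close. It gives the time, the measured TCP pose, the force, the opening and the grip force at its end, in the units of the state.
- bot.read_state(): the state, without advancing time (a new reading comes with each control period).
- imaging.capture(name): name is "scene" or "top" or "wrist"; returns a dict with "frame" (480x640x3 uint8, red, green, blue), "camera_matrix" (3x3 intrinsics, pixels), "R" (3x3) and "t" (3): a world point X has camera coordinates R X + t. Camera axes: x right, y down, z forward; pixel columns grow to the right and rows downward; lengths in m; the calibration is good to about 2 mm. The wrist camera is an equidistant fisheye: a pixel r from the principal point sees the ray r / f radians off the axis. A picture is of the moment at which its call begins. There is no depth.
- bot.hand_in(): hands the job in; it is judged then, once.
Trained networks look in the newest picture that a camera, given by its name, has taken for a name from the list of things; names that differ only in an ending like _2 or _b are one class to them, and where a whole thing is asked for, a point or a joint stands for the part that bears it (a point fixed in the world has none). Each returns a list of dicts, best first, with "confidence" (0 to 1); they miss things now and then, are a little off and sometimes report something else, mostly with a low value. They report only what shows in the picture. A call takes as long as a camera call.
- finder.recognise(camera, name): "at" ([x, y, z] in m, in world coordinates, good to about 4 mm: the middle of the surface that is visible of it).
- finder.outline_of(camera, name): "pixels" (480x640 bool, what is visible of it).
The state is a dict: "time_s": time; "joint_positions": joint angles; "qvel": joint speeds; "tau": joint torques, N m; "position": TCP position; "tcp_rot": TCP orientation; "force": force on the tool from outside, world axes, zero at the start; "moment": the same for the moment, N m; "opening": opening from 0.0 (shut) to 1.0 (fully open); "grasp_force": force on a finger pad.
Only numpy, scipy, OpenCV 4.12 (cv2) and the standard library are available. Lean on these libraries where they do the work, as an engineer would, in place of code of your own. Each camera call takes 0.05 s, during which the arm holds its last target. There are 200 camera calls.

## Working session

There is one attempt and no reset: what is moved stays moved. The work goes in short steps, Python scripts to look and compute and a tool call to move; the robot and the scene stay as the last step left them, time stands still between calls to the robot, and variables do not carry over. Pictures are saved under pics/ and viewed, at most 10 in all, crops included, and the job is handed in when it is done.

Besides the shell and the picture viewer there is one more tool, called after "Request:" as a command line: name --argument value ..., lists and objects as JSON in quotes. play_rows: Moves the arm, as the interface text tells. Its arguments: {"type":"object","properties":{"motion":{"type":"array"},"fingers":{"type":"number"}},"required":["motion"]}

```bash
mkdir -p pics
python3 - <<'E'
from rig import bot, imaging, finder
import cv2, numpy as np
s=bot.read_state(); print(s['time_s'],s['position'],np.round(s['tcp_rot'],3).tolist(),s['force'],s['opening'])
ims=[]
for c in ('scene','top'):
    d=imaging.capture(c); ims.append(d['frame'])
    np.savez(f'{c}.npz',**d)
    for n in ('handle_face','trip_top','pin_head','punch','bowl','tin','cup','jar','tier_top'):
        r=finder.recognise(c,n)
        print(c,n,[(np.round(q['at'],4).tolist(),round(q['confidence'],2)) for q in r[:2]])
    cv2.imwrite(f'pics/{c}1.png',d['frame'][:,:,::-1])
E
```

```text
0.0 [0.16922886 0.60084884 0.21003731] [[-0.962, 0.271, -0.001], [0.271, 0.962, -0.002], [0.0, -0.002, -1.0]] [-0.2302791   0.71357687  0.38880484] 1.0007025535662968
scene handle_face [([0.6379, 0.0351, 0.0635], 0.77)]
scene trip_top [([0.5031, 0.0573, 0.0863], 0.79), ([0.5633, -0.0922, 0.0686], 0.28)]
scene pin_head []
scene punch [([0.6012, 0.0497, 0.051], 0.63)]
scene bowl [([0.5528, 0.1922, 0.0214], 0.74)]
scene tin [([0.5622, -0.0941, 0.0696], 0.82)]
scene cup [([0.4476, -0.0826, 0.0474], 0.85)]
scene jar [([0.5249, 0.2969, 0.0674], 0.77)]
scene tier_top [([0.7324, 0.1865, 0.0644], 0.9)]
top handle_face [([0.6256, 0.0344, 0.0458], 0.83)]
top trip_top [([0.5004, 0.0568, 0.0877], 0.71)]
top pin_head []
top punch [([0.5669, 0.0449, 0.0509], 0.91)]
top bowl [([0.5713, 0.1902, 0.023], 0.57)]
top tin [([0.5444, -0.0989, 0.0769], 0.86)]
top cup [([0.4491, -0.088, 0.0223], 0.9), ([0.5041, 0.0563, 0.0869], 0.41)]
top jar [([0.5042, 0.2871, 0.0885], 0.87)]
top tier_top [([0.7415, 0.1836, 0.0619], 0.59)]
```

View pics/scene1.png

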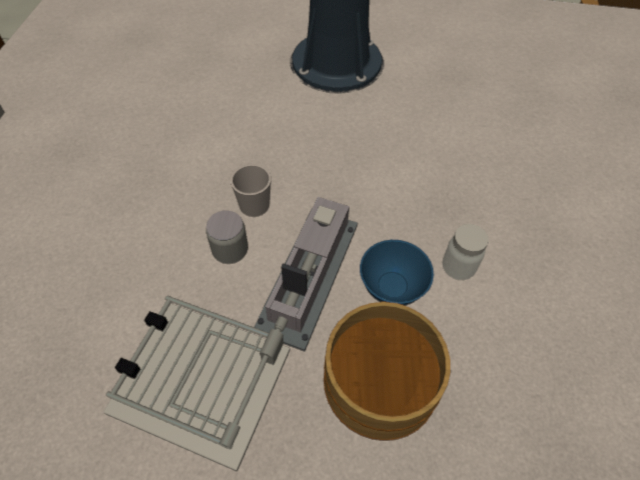

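View pics/top1.png

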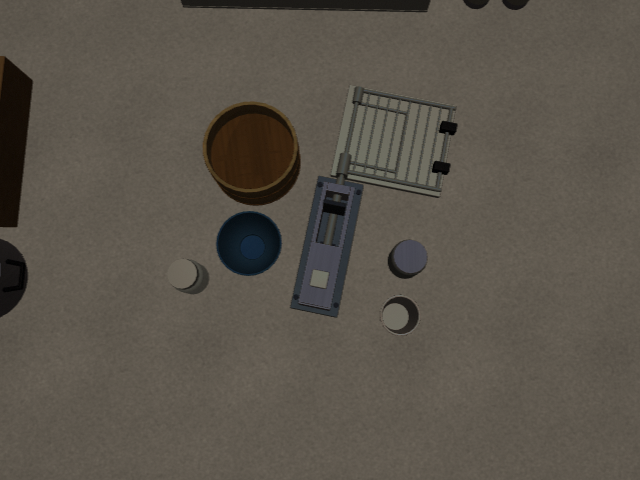

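The scene view shows the handle at about (295,278) and the trip pad at (325,215). In the top view they are at (335,203) and (319,279), with the muzzle pointing to world +x and turned slightly to -y. Next I'll measure them precisely.

```bash
cat > h.py <<'E'
import numpy as np, cv2
def bp(d,uv,z):
    K,R,t=d['camera_matrix'],d['R'],d['t']
    C=-R.T@t; out=[]
    for u in np.atleast_2d(uv):
        r=R.T@np.linalg.solve(K,[u[0],u[1],1]); out.append(C+r*(z-C[2])/r[2])
    return np.array(out)
def tri(ds,uvs):
    A=[];b=[]
    for d,u in zip(ds,uvs):
        R,t=d['R'],d['t'];C=-R.T@t
        r=R.T@np.linalg.solve(d['camera_matrix'],[u[0],u[1],1]);r/=np.linalg.norm(r)
        P=np.eye(3)-np.outer(r,r);A.append(P);b.append(P@C)
    return np.linalg.lstsq(np.vstack(A),np.hstack(b),rcond=None)[0]
E
python3 - <<'E'
from rig import bot, imaging, finder
from h import *
ims=[];D=[];C=[]
for c in ('scene','top'):
    d=imaging.capture(c);D.append(d);cen=-d['R'].T@d['t'];print(c,'cam',cen.round(3))
    row=[]
    for n,z in (('trip_top',.086),('handle_face',.115),('punch',0.0)):
        r=finder.outline_of(c,n)
        if not r: print(n,'none');continue
        m=r[0]['pixels'].astype(np.uint8)
        ys,xs=np.nonzero(m); ce=(xs.mean(),ys.mean()); row.append(ce)
        box=cv2.boxPoints(cv2.minAreaRect(np.c_[xs,ys].astype(np.float32)))
        print(c,n,m.sum(),np.round(ce,1),bp(d,ce,z).round(4).tolist(),'box',box.round(1).tolist(),bp(d,box,z).round(4)[:,:2].tolist())
    C.append(row)
    f=d['frame'];x0,y0=(245,185) if c=='scene' else (280,170)
    cr=f[y0:y0+150,x0:x0+130]; ims.append(cv2.resize(cr,None,fx=3,fy=3,interpolation=cv2.INTER_CUBIC))
print('tri trip',tri(D,[C[0][0],C[1][0]]))
cv2.imwrite('pics/crop1.png',np.hstack(ims)[:,:,::-1])
E
```

```text
scene cam [1.022 0.137 0.792]
scene trip_top 267 [324.  215.2] [[0.5055, 0.0589, 0.086]] box [[313.29998779296875, 220.10000610351562], [318.29998779296875, 205.10000610351562], [335.3999938964844, 210.8000030517578], [330.3999938964844, 225.8000030517578]] [[0.5187, 0.0435], [0.4866, 0.046], [0.4931, 0.0761], [0.5248, 0.073]]
scene handle_face 1130 [295.8 283.2] [[0.6554, 0.0432, 0.115]] box [[266.20001220703125, 323.79998779296875], [286.79998779296875, 246.10000610351562], [317.5, 254.1999969482422], [296.8999938964844, 331.8999938964844]] [[0.7257, 0.0159], [0.5948, 0.0166], [0.6005, 0.0652], [0.7296, 0.0601]]
scene punch 7353 [308.7 273.5] [[0.5703, 0.0452, 0.0]] box [[253.10000610351562, 329.1000061035156], [314.3999938964844, 191.10000610351562], [366.0, 214.0], [304.6000061035156, 352.1000061035156]] [[0.6884, -0.0232], [0.3895, 0.0216], [0.4255, 0.1257], [0.7109, 0.0659]]
top cam [0.412 0.047 1.038]
top trip_top 304 [319.2 278.9] [[0.504, 0.0587, 0.086]] box [[308.5, 285.6000061035156], [312.3999938964844, 268.20001220703125], [329.70001220703125, 272.0], [325.79998779296875, 289.3999938964844]] [[0.492, 0.077], [0.5224, 0.071], [0.5163, 0.0408], [0.4859, 0.047]]
top handle_face 696 [332.9 212.7] [[0.6155, 0.0372, 0.115]] box [[320.79998779296875, 178.6999969482422], [343.8999938964844, 177.8000030517578], [346.6000061035156, 243.3000030517578], [323.6000061035156, 244.1999969482422]] [[0.6754, 0.0592], [0.6779, 0.0192], [0.5628, 0.013], [0.5604, 0.0523]]
top punch 6345 [327.1 246.2] [[0.5753, 0.046, 0.0]] box [[289.79998779296875, 307.3999938964844], [317.70001220703125, 173.39999389648438], [364.79998779296875, 183.10000610351562], [336.8999938964844, 317.20001220703125]] [[0.4574, 0.1139], [0.7189, 0.067], [0.701, -0.025], [0.4408, 0.0251]]
tri trip [0.50415269 0.05875167 0.08413876]
```

View pics/crop1.png

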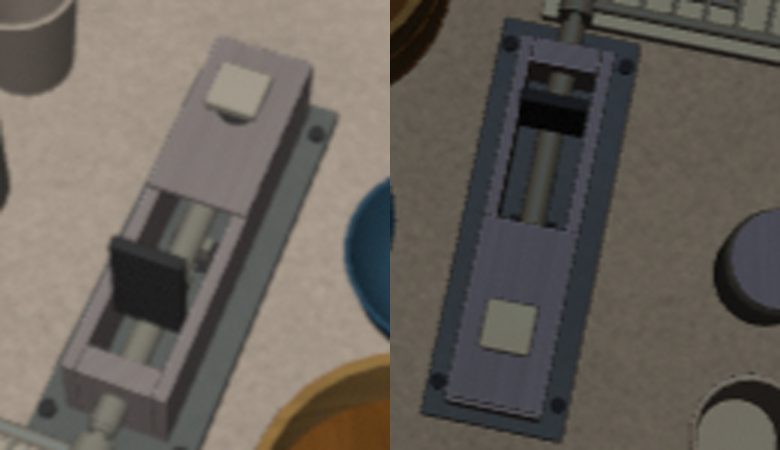

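Everything is visible. The crop shows the handle's muzzle-side top edge at about (325,200.7) to (346,205) in the top image. I'll check the handle position against that edge and work out the approach.

```bash
cat >> h.py <<'E'
from scipy.spatial.transform import Rotation as Ro
YAW=np.radians(-10.3); ex=np.array([np.cos(YAW),np.sin(YAW),0]); ey=np.array([-ex[1],ex[0],0])
TRIP=np.array([.5045,.0588,.086]); FACE=TRIP+.134*ex+[0,0,.009]
def rot(): return np.c_[-ex,ey,[0,0,-1]]
def go(target,s):
    R=s['tcp_rot']; 
    return (R.T@(target-s['position'])).round(4), Ro.from_matrix(R.T@rot()).as_rotvec(degrees=True).round(2)
E
python3 - <<'E'
from rig import bot
from h import *
s=bot.read_state()
d=np.load('top.npz'); e=np.load('scene.npz')
p=bp(d,[[325,200.7],[346,205]],.115);print(p,(p.mean(0)-FACE)@ex,(p.mean(0)-FACE)@ey)
p=bp(e,[[245+112/3,185+245/3],[245+187/3,185+262/3]],.115);print(p,(p.mean(0)-FACE)@ex,(p.mean(0)-FACE)@ey)
print(FACE,np.linalg.det(rot()))
T=FACE+.035*ex; T[2]=.20; print(T,go(T,s))
E
```

```text
[[0.63641808 0.05124394 0.115     ]
 [0.62953061 0.01497226 0.115     ]] -0.0030022470069991074 -0.0023063784707431736
[[0.63170822 0.01791916 0.115     ]
 [0.63433251 0.05620293 0.115     ]] -0.003663761958097739 0.0015910932613294572
[0.6363406 0.0348405 0.095    ] 1.0
[0.67077657 0.02858243 0.2       ] (array([-0.6379, -0.4154,  0.0111]), array([-0.  ,  0.  , -5.45]))
```

Request:
play_rows --motion '[[[-0.03, -0.02, 0, 0, 0, 0], [-0.06, -0.04, 0, 0, 0, 0], [-0.09, -0.06, 0, 0, 0, 0], [-0.12, -0.08, 0, 0, 0, 0], [-0.15, -0.1, 0, 0, 0, 0], [-0.18, -0.12, 0, 0, 0, 0], [-0.21, -0.14, 0, 0, 0, 0], [-0.24, -0.16, 0, 0, 0, 0]]]' --fingers 0

```text
time_s: 2.07
position: [0.3581, 0.3811, 0.2113]
tcp_rot: [[-0.963, 0.271, 0.0], [0.271, 0.963, 0.0], [-0.0, 0.0, -1.0]]
force: [0.4, 0.7, 0.1]
opening: 0.481
grasp_force: 0.0
```

Request:
play_rows --motion '[[[-0.03, -0.02, 0, 0, 0, 0], [-0.06, -0.04, 0, 0, 0, 0], [-0.09, -0.06, 0, 0, 0, 0], [-0.12, -0.08, 0, 0, 0, 0], [-0.15, -0.1, 0, 0, 0, 0], [-0.18, -0.12, 0, 0, 0, 0], [-0.21, -0.14, 0, 0, 0, 0], [-0.24, -0.16, 0, 0, 0, 0]]]'

```text
time_s: 2.73
position: [0.5457, 0.1617, 0.2112]
tcp_rot: [[-0.962, 0.272, 0.0], [0.272, 0.962, 0.0], [-0.0, 0.0, -1.0]]
force: [0.4, 1.1, -0.2]
opening: 0.004
grasp_force: 0.0
```

Request:
play_rows --motion '[[[-0.03, -0.02, 0, 0, 0, -1], [-0.06, -0.035, 0, 0, 0, -2], [-0.09, -0.05, 0, 0, 0, -3], [-0.12, -0.07, 0, 0, 0, -4], [-0.14, -0.085, 0, 0, 0, -5], [-0.158, -0.095, 0.01, 0, 0, -5.45], [-0.158, -0.095, 0.01, 0, 0, -5.45], [-0.158, -0.095, 0.01, 0, 0, -5.45]]]'

```text
time_s: 3.4
position: [0.6708, 0.0281, 0.2]
tcp_rot: [[-0.984, 0.181, -0.002], [0.181, 0.984, 0.001], [0.002, 0.0, -1.0]]
force: [0.5, -0.1, 0.3]
opening: 0.007
grasp_force: 0.0
```

Run:
```python
from rig import bot, imaging
from h import *
s=bot.read_state();print(s['time_s'],s['position'],s['force'],s['opening'],s['joint_positions'])
T=FACE+.035*ex; T[2]=.099; print(go(T,s))
ims=[]
for c in('wrist',):
    d=imaging.capture(c); cv2.imwrite('pics/w1.png',d['frame'][:,:,::-1])
```

```text
3.4 [0.67082584 0.02806685 0.20000048] [ 0.52390264 -0.11076952  0.32301693] 0.007011688460947836 [-7.13017802e+00  3.45919381e+01  7.54256768e+01  2.21992846e-02
  7.00996274e+01 -8.67223765e+01]
(array([-1.00e-04,  5.00e-04,  1.01e-01]), array([ 0.01, -0.12, -0.12]))
```

View pics/w1.png

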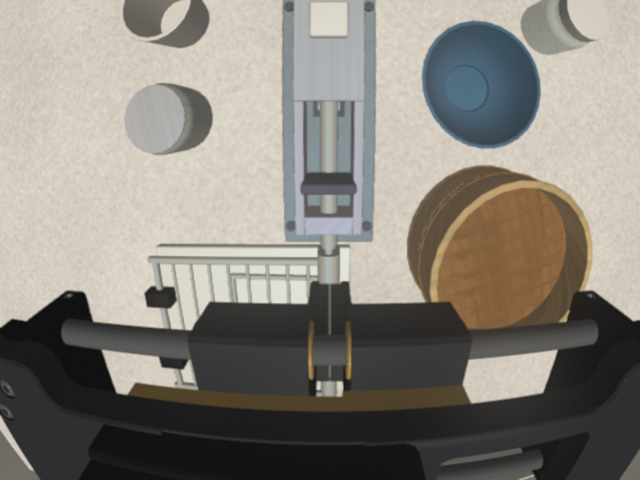

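The wrist view has the closed fingertips (column ~330) in line with the handle (328,184), and the trip pad at (328,20). The yaw agrees. I'll go down in front of the handle.

Request:
play_rows --motion '[[[0, 0, 0.02, 0, 0, 0], [0, 0, 0.04, 0, 0, 0], [0, 0, 0.06, 0, 0, 0], [0, 0, 0.075, 0, 0, 0], [0, 0, 0.09, 0, 0, 0], [0, 0, 0.1, 0, 0, 0], [0, 0, 0.101, 0, 0, 0], [0, 0, 0.101, 0, 0, 0]]]'

```text
time_s: 4.12
position: [0.6704, 0.0299, 0.1]
tcp_rot: [[-0.984, 0.178, -0.001], [0.178, 0.984, 0.0], [0.001, 0.0, -1.0]]
force: [0.0, 0.6, 0.4]
opening: 0.006
grasp_force: 0.0
```

Request:
play_rows --motion '[[[0.002, 0, 0, 0, 0, 0], [0.004, 0, 0, 0, 0, 0], [0.006, 0, 0, 0, 0, 0], [0.008, 0, 0, 0, 0, 0], [0.01, 0, 0, 0, 0, 0], [0.012, 0, 0, 0, 0, 0], [0.014, 0, 0, 0, 0, 0], [0.015, 0, 0, 0, 0, 0]]]'

```text
time_s: 4.78
position: [0.6558, 0.0317, 0.1001]
tcp_rot: [[-0.984, 0.179, -0.0], [0.179, 0.984, 0.0], [0.0, -0.0, -1.0]]
force: [0.5, 0.5, 0.2]
opening: 0.001
grasp_force: 0.0
```

Request:
play_rows --motion '[[[0.001, 0, 0, 0, 0, 0], [0.002, 0, 0, 0, 0, 0], [0.003, 0, 0, 0, 0, 0], [0.004, 0, 0, 0, 0, 0], [0.005, 0, 0, 0, 0, 0], [0.006, 0, 0, 0, 0, 0], [0.007, 0, 0, 0, 0, 0], [0.008, 0, 0, 0, 0, 0]]]'

```text
time_s: 5.45
position: [0.6483, 0.0331, 0.1]
tcp_rot: [[-0.984, 0.179, -0.0], [0.179, 0.984, -0.0], [0.0, -0.0, -1.0]]
force: [-0.1, -0.6, -0.1]
opening: 0.007
grasp_force: 0.0
```

Request:
play_rows --motion '[[[0.0007, 0, 0, 0, 0, 0], [0.0014, 0, 0, 0, 0, 0], [0.002, 0, 0, 0, 0, 0], [0.0027, 0, 0, 0, 0, 0], [0.0034, 0, 0, 0, 0, 0], [0.004, 0, 0, 0, 0, 0], [0.004, 0, 0, 0, 0, 0]]]'

```text
time_s: 6.03
position: [0.645, 0.0337, 0.1002]
tcp_rot: [[-0.984, 0.179, 0.001], [0.179, 0.984, -0.0], [-0.001, 0.0, -1.0]]
force: [3.8, -1.6, -1.7]
opening: 0.007
grasp_force: 1.8
```

Request:
play_rows --motion '[[[0.001, 0, 0, 0, 0, 0], [0.002, 0, 0, 0, 0, 0], [0.003, 0, 0, 0, 0, 0]]]'

```text
time_s: 6.28
position: [0.6419, 0.0342, 0.1002]
tcp_rot: [[-0.984, 0.179, 0.001], [0.179, 0.984, -0.0], [-0.001, 0.0, -1.0]]
force: [4.4, -0.2, -1.8]
opening: 0.006
grasp_force: 2.1
```

Request:
play_rows --motion '[[[0.001, 0, 0, 0, 0, 0], [0.002, 0, 0, 0, 0, 0], [0.003, 0, 0, 0, 0, 0]]]'

```text
time_s: 6.53
position: [0.639, 0.0348, 0.1002]
tcp_rot: [[-0.984, 0.179, 0.001], [0.179, 0.984, -0.0], [-0.001, 0.0, -1.0]]
force: [5.5, 0.1, -3.0]
opening: 0.002
grasp_force: 2.5
```

Request:
play_rows --motion '[[[0.001, 0, 0, 0, 0, 0], [0.002, 0, 0, 0, 0, 0], [0.003, 0, 0, 0, 0, 0]]]'

```text
time_s: 6.78
position: [0.6364, 0.0353, 0.1002]
tcp_rot: [[-0.984, 0.179, 0.002], [0.179, 0.984, -0.0], [-0.002, 0.0, -1.0]]
force: [6.0, -1.2, -3.4]
opening: 0.007
grasp_force: 2.8
```

Request:
play_rows --motion '[[[0.001, 0, 0, 0, 0, 0], [0.002, 0, 0, 0, 0, 0], [0.003, 0, 0, 0, 0, 0]]]'

```text
time_s: 7.03
position: [0.6338, 0.0358, 0.1003]
tcp_rot: [[-0.984, 0.179, 0.003], [0.179, 0.984, -0.0], [-0.003, 0.0, -1.0]]
force: [5.3, -0.2, -3.0]
opening: 0.005
grasp_force: 3.2
```

Request:
play_rows --motion '[[[0.001, 0, 0, 0, 0, 0], [0.002, 0, 0, 0, 0, 0], [0.003, 0, 0, 0, 0, 0]]]'

```text
time_s: 7.28
position: [0.6313, 0.0362, 0.1003]
tcp_rot: [[-0.984, 0.179, 0.004], [0.179, 0.984, -0.0], [-0.004, 0.0, -1.0]]
force: [6.2, -0.2, -4.4]
opening: 0.001
grasp_force: 3.5
```

Request:
play_rows --motion '[[[0.001, 0, 0, 0, 0, 0], [0.002, 0, 0, 0, 0, 0], [0.003, 0, 0, 0, 0, 0]]]'

```text
time_s: 7.53
position: [0.6296, 0.0366, 0.1005]
tcp_rot: [[-0.984, 0.179, 0.007], [0.179, 0.984, -0.001], [-0.007, 0.0, -1.0]]
force: [9.3, -1.7, -5.9]
opening: 0.006
grasp_force: 4.8
```

Request:
play_rows --motion '[[[0.001, 0, 0, 0, 0, 0], [0.002, 0, 0, 0, 0, 0], [0.003, 0, 0, 0, 0, 0]]]'

```text
time_s: 7.78
position: [0.6279, 0.0369, 0.1006]
tcp_rot: [[-0.984, 0.179, 0.009], [0.179, 0.984, -0.001], [-0.009, 0.001, -1.0]]
force: [9.7, -0.9, -6.3]
opening: 0.012
grasp_force: 5.4
```

Request:
play_rows --motion '[[[0.0007, 0, 0, 0, 0, 0], [0.0014, 0, 0, 0, 0, 0], [0.002, 0, 0, 0, 0, 0]]]'

```text
time_s: 8.03
position: [0.6265, 0.0371, 0.1006]
tcp_rot: [[-0.984, 0.179, 0.01], [0.179, 0.984, -0.001], [-0.011, 0.001, -1.0]]
force: [11.7, -1.0, -6.6]
opening: 0.009
grasp_force: 5.7
```

Request:
play_rows --motion '[[[0.0007, 0, 0, 0, 0, 0], [0.0014, 0, 0, 0, 0, 0], [0.002, 0, 0, 0, 0, 0]]]'

```text
time_s: 8.28
position: [0.6251, 0.0374, 0.1007]
tcp_rot: [[-0.984, 0.179, 0.012], [0.179, 0.984, -0.001], [-0.012, 0.001, -1.0]]
force: [12.5, -1.4, -8.7]
opening: 0.003
grasp_force: 6.2
```

Request:
play_rows --motion '[[[0.0007, 0, 0, 0, 0, 0], [0.0014, 0, 0, 0, 0, 0], [0.002, 0, 0, 0, 0, 0]]]'

```text
time_s: 8.53
position: [0.6238, 0.0376, 0.1008]
tcp_rot: [[-0.984, 0.179, 0.013], [0.179, 0.984, -0.002], [-0.013, 0.001, -1.0]]
force: [13.0, -1.2, -8.7]
opening: 0.001
grasp_force: 6.7
```

Request:
play_rows --motion '[[[0.0007, 0, 0, 0, 0, 0], [0.0014, 0, 0, 0, 0, 0], [0.002, 0, 0, 0, 0, 0]]]'

```text
time_s: 8.78
position: [0.6226, 0.0378, 0.1008]
tcp_rot: [[-0.984, 0.179, 0.015], [0.179, 0.984, -0.002], [-0.015, 0.001, -1.0]]
force: [15.4, -2.3, -8.8]
opening: 0.006
grasp_force: 7.4
```

Request:
play_rows --motion '[[[0, 0, 0.0005, 0, 0, 0], [0, 0, 0.001, 0, 0, 0], [0, 0, 0.001, 0, 0, 0]]]'

```text
time_s: 9.03
position: [0.6228, 0.0378, 0.1006]
tcp_rot: [[-0.984, 0.179, 0.015], [0.179, 0.984, -0.002], [-0.015, 0.001, -1.0]]
force: [13.1, -1.7, -4.5]
opening: 0.006
grasp_force: 6.6
```

Request:
play_rows --motion '[[[0.0007, 0, 0.0002, 0, 0, 0], [0.0014, 0, 0.0004, 0, 0, 0], [0.002, 0, 0.0005, 0, 0, 0]]]'

```text
time_s: 9.28
position: [0.621, 0.0381, 0.1004]
tcp_rot: [[-0.984, 0.179, 0.015], [0.179, 0.984, -0.002], [-0.015, 0.001, -1.0]]
force: [10.2, -1.7, -1.8]
opening: 0.008
grasp_force: 5.3
```

Request:
play_rows --motion '[[[0.0007, 0, 0.0001, 0, 0, 0], [0.0014, 0, 0.0002, 0, 0, 0], [0.002, 0, 0.0003, 0, 0, 0]]]'

```text
time_s: 9.53
position: [0.6182, 0.0386, 0.1003]
tcp_rot: [[-0.984, 0.179, 0.014], [0.179, 0.984, -0.002], [-0.014, 0.001, -1.0]]
force: [11.6, -1.3, -1.2]
opening: 0.007
grasp_force: 5.8
```

Request:
play_rows --motion '[[[0.0007, 0, 0.0001, 0, 0, 0], [0.0014, 0, 0.0002, 0, 0, 0], [0.002, 0, 0.0003, 0, 0, 0]]]'

```text
time_s: 9.78
position: [0.6167, 0.0389, 0.1003]
tcp_rot: [[-0.984, 0.179, 0.015], [0.179, 0.984, -0.002], [-0.015, 0.001, -1.0]]
force: [11.7, -1.4, -0.2]
opening: 0.005
grasp_force: 6.0
```

Request:
play_rows --motion '[[[0.0007, 0, 0.0001, 0, 0, 0], [0.0014, 0, 0.0002, 0, 0, 0], [0.002, 0, 0.0003, 0, 0, 0]]]'

```text
time_s: 10.03
position: [0.6153, 0.0392, 0.1003]
tcp_rot: [[-0.984, 0.179, 0.016], [0.179, 0.984, -0.002], [-0.016, 0.001, -1.0]]
force: [11.3, -1.6, 0.0]
opening: 0.01
grasp_force: 6.2
```

Request:
play_rows --motion '[[[0.0007, 0, 0.0001, 0, 0, 0], [0.0014, 0, 0.0002, 0, 0, 0], [0.002, 0, 0.0003, 0, 0, 0]]]'

```text
time_s: 10.28
position: [0.6139, 0.0395, 0.1003]
tcp_rot: [[-0.984, 0.179, 0.017], [0.179, 0.984, -0.002], [-0.018, 0.001, -1.0]]
force: [12.6, -2.0, 0.7]
opening: 0.002
grasp_force: 6.3
```

```bash
cat > look.py <<'E'
import sys
from rig import bot, imaging, finder
from h import *
s=bot.read_state();print(s['time_s'],s['position'].round(4),s['force'].round(1),(FACE-s['position'])@ex)
C=[]
D=[]
for c in('scene','top'):
    d=imaging.capture(c);r=finder.outline_of(c,'trip_top')
    if r:
        ys,xs=np.nonzero(r[0]['pixels']);C.append((xs.mean(),ys.mean()));D.append(d);print(c,np.round(C[-1],1),len(xs))
    else: print(c,'no trip')
if len(C)==2: print(tri(D,C).round(4))
f=d['frame'] if len(sys.argv)>2 else imaging.capture('scene')['frame']
if len(sys.argv)>1: cv2.imwrite(f'pics/{sys.argv[1]}.png',cv2.resize(f[150:350,200:440],None,fx=3,fy=3,interpolation=2)[:,:,::-1])
E
python3 look.py s2
```

```text
10.2833 [0.6139 0.0395 0.1003] [12.6 -2.   0.7] 0.022943637157258022
scene no trip
top no trip
```

View pics/s2.png

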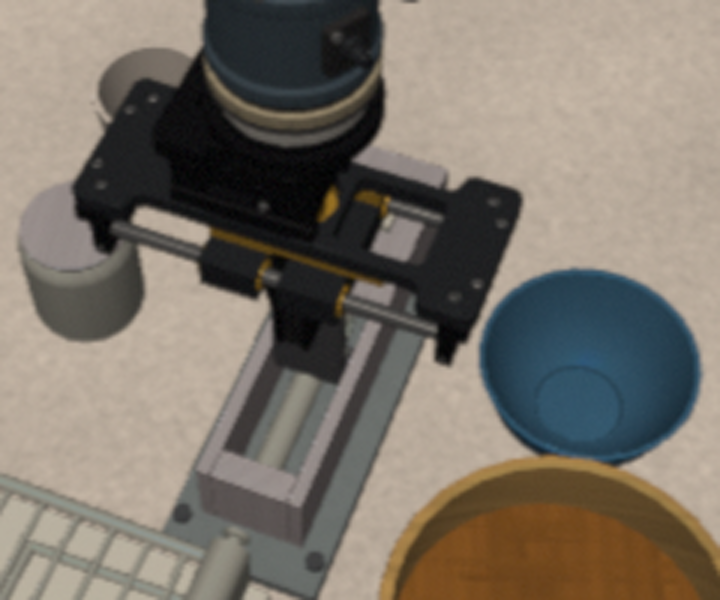

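The gripper hides the pad in this view. The fingers are square on the handle at about (310,355) and the pin is untouched. The ramp's drop came at about 24 mm draw, so I expect the catch near 40 mm. I'm at about 32 mm now.

Request:
play_rows --motion '[[[0.0007, 0, 0.0001, 0, 0, 0], [0.0014, 0, 0.0001, 0, 0, 0], [0.002, 0, 0.0001, 0, 0, 0]]]'

```text
time_s: 10.78
position: [0.6122, 0.0398, 0.1003]
tcp_rot: [[-0.984, 0.179, 0.018], [0.179, 0.984, -0.002], [-0.018, 0.001, -1.0]]
force: [13.3, -1.2, 1.1]
opening: 0.003
grasp_force: 6.5
```

Request:
play_rows --motion '[[[0.0007, 0, 0.0001, 0, 0, 0], [0.0014, 0, 0.0001, 0, 0, 0], [0.002, 0, 0.0001, 0, 0, 0]]]'

```text
time_s: 11.03
position: [0.6106, 0.0401, 0.1003]
tcp_rot: [[-0.984, 0.179, 0.019], [0.179, 0.984, -0.002], [-0.019, 0.001, -1.0]]
force: [13.8, -2.7, 0.8]
opening: 0.003
grasp_force: 6.7
```

Request:
play_rows --motion '[[[0.0007, 0, 0.0001, 0, 0, 0], [0.0014, 0, 0.0001, 0, 0, 0], [0.002, 0, 0.0001, 0, 0, 0]]]'

```text
time_s: 11.28
position: [0.609, 0.0404, 0.1003]
tcp_rot: [[-0.984, 0.179, 0.02], [0.179, 0.984, -0.003], [-0.02, 0.001, -1.0]]
force: [13.6, -1.7, 1.9]
opening: -0.002
grasp_force: 6.9
```

```bash
cat > wl.py <<'E'
import sys
from rig import bot, imaging, finder
from h import *
s=bot.read_state();d=imaging.capture('wrist');r=finder.outline_of('wrist','trip_top')
for q in r[:2]:
    ys,xs=np.nonzero(q['pixels']);print(q['confidence'],len(xs),xs.min(),xs.max(),ys.min(),ys.max())
print(s['position'].round(4),s['force'].round(1))
if len(sys.argv)>1: cv2.imwrite(f'pics/{sys.argv[1]}.png',d['frame'][:,:,::-1])
E
python3 wl.py w2
```

```text
0.66 3356 296 356 52 110
[0.609  0.0404 0.1003] [13.6 -1.7  1.9]
```

View pics/w2.png

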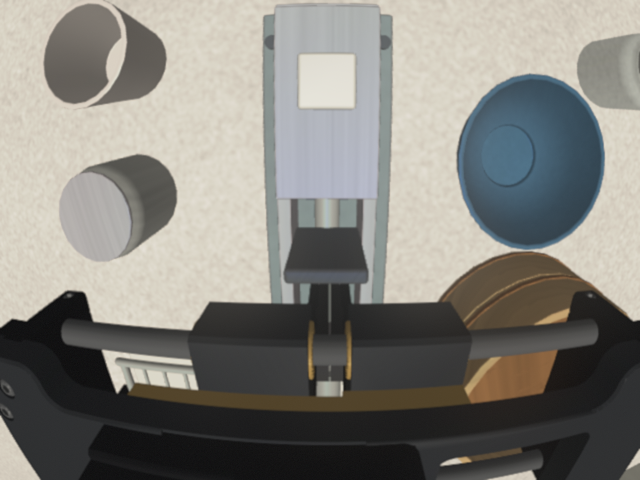

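The wrist camera sees the pad at (327,80), about 57 px wide, so I can gauge its height from its apparent size.

```bash
cat > padz.py <<'E'
from rig import bot, imaging, finder
from h import *
from scipy.optimize import brentq
s=bot.read_state();d=imaging.capture('wrist');f=d['frame'].astype(float)
g=f.min(2)[20:150,270:385]; m=(cv2.threshold(g.astype(np.uint8),0,255,cv2.THRESH_BINARY+cv2.THRESH_OTSU)[1]>0)
r=finder.outline_of('wrist','trip_top'); q=r[0]['pixels'].astype(np.uint8)
K=d['camera_matrix'];C=-d['R'].T@d['t']
def gp(uv,z):
    x=(uv-K[:2,2])/[K[0,0],K[1,1]];th=np.linalg.norm(x,axis=1,keepdims=True)
    v=np.c_[x/th*np.sin(th),np.cos(th)]@d['R']
    return C+v*((z-C[2])/v[:,2])[:,None]
# gradient-refined area: fractional coverage in a box around the network's mask
ys,xs=np.nonzero(q);x0,x1,y0,y1=xs.min()-4,xs.max()+5,ys.min()-4,ys.max()+5
p=f.min(2)[y0:y1,x0:x1];hi=np.median(f.min(2)[q>0]);col=p[:, [0,1,2,-3,-2,-1]].mean()
cov=np.clip((p-col)/(hi-col),0,1);cov[cov<.25]=0
A=cov.sum();yy,xx=np.mgrid[y0:y1,x0:x1];c=np.array([(xx*cov).sum()/A,(yy*cov).sum()/A])
def area(z):
    P=gp(np.array([c+[.5,0],c-[.5,0],c+[0,.5],c-[0,.5]]),z)
    a=(P[0]-P[1])[:2];b=(P[2]-P[3])[:2];return abs(a[0]*b[1]-a[1]*b[0])*A
z=brentq(lambda z:area(z)-9e-4,.02,.14)
print(round(s['time_s'],2),'A',round(A,1),'c',c.round(2),'padz',round(z,4),'pos',gp(c[None],.086).round(4),'camz',C[2].round(3),s['position'].round(4),s['force'].round(1))
E
python3 padz.py
```

```text
11.38 A 2734.0 c [326.58  81.24] padz 0.0578 pos [[0.5068 0.0578 0.086 ]] camz 0.273 [0.6089 0.0404 0.1003] [12.7 -2.4  1. ]
```

Request:
play_rows --motion '[[[0.0004, 0, 0.0001, 0, 0, 0], [0.0008, 0, 0.0001, 0, 0, 0], [0.0012, 0, 0.0001, 0, 0, 0]]]'

```text
time_s: 11.73
position: [0.6082, 0.0405, 0.1003]
tcp_rot: [[-0.984, 0.179, 0.021], [0.179, 0.984, -0.003], [-0.021, 0.001, -1.0]]
force: [14.7, -2.2, 0.7]
opening: 0.002
grasp_force: 7.1
```

```bash
python3 padz.py
```

```text
11.73 A 2739.2 c [326.55  82.52] padz 0.0579 pos [[0.5067 0.0578 0.086 ]] camz 0.273 [0.6082 0.0405 0.1003] [14.7 -2.2  0.7]
```

Request:
play_rows --motion '[[[0.0005, 0, 0.0001, 0, 0, 0], [0.001, 0, 0.0001, 0, 0, 0], [0.0015, 0, 0.0001, 0, 0, 0]]]'

```text
time_s: 12.08
position: [0.607, 0.0407, 0.1003]
tcp_rot: [[-0.984, 0.179, 0.021], [0.179, 0.984, -0.003], [-0.021, 0.001, -1.0]]
force: [13.3, -3.0, 0.1]
opening: 0.006
grasp_force: 7.2
```

```bash
python3 padz.py
```

```text
12.08 A 2738.2 c [326.54  84.85] padz 0.0577 pos [[0.5067 0.0578 0.086 ]] camz 0.273 [0.607  0.0407 0.1003] [13.3 -3.   0.1]
```

Request:
play_rows --motion '[[[0.0005, 0, 0.0001, 0, 0, 0], [0.001, 0, 0.0001, 0, 0, 0], [0.0012, 0, 0.0001, 0, 0, 0]]]'

```text
time_s: 12.43
position: [0.606, 0.0409, 0.1003]
tcp_rot: [[-0.984, 0.179, 0.022], [0.179, 0.984, -0.003], [-0.022, 0.001, -1.0]]
force: [14.8, -2.6, 2.0]
opening: 0.006
grasp_force: 7.3
```

```bash
python3 padz.py
```

```text
12.43 A 2755.8 c [326.51  86.64] padz 0.0583 pos [[0.5066 0.0578 0.086 ]] camz 0.273 [0.606  0.0409 0.1003] [14.8 -2.6  2. ]
```

Request:
play_rows --motion '[[[0.0004, 0, 0, 0, 0, 0], [0.0008, 0, 0, 0, 0, 0], [0.001, 0, 0, 0, 0, 0]]]'

```text
time_s: 12.78
position: [0.6045, 0.0412, 0.1002]
tcp_rot: [[-0.984, 0.179, 0.02], [0.179, 0.984, -0.003], [-0.021, 0.001, -1.0]]
force: [13.9, -2.2, 3.2]
opening: 0.002
grasp_force: 6.9
```

```bash
python3 padz.py
```

```text
12.78 A 2880.9 c [326.54  88.92] padz 0.063 pos [[0.5062 0.0579 0.086 ]] camz 0.273 [0.6045 0.0412 0.1002] [13.9 -2.2  3.2]
```

Request:
play_rows --motion '[[[0.0004, 0, 0, 0, 0, 0], [0.0008, 0, 0, 0, 0, 0], [0.001, 0, 0, 0, 0, 0]]]'

```text
time_s: 13.13
position: [0.6038, 0.0413, 0.1003]
tcp_rot: [[-0.984, 0.179, 0.021], [0.179, 0.984, -0.003], [-0.021, 0.001, -1.0]]
force: [15.1, -2.8, 1.5]
opening: 0.005
grasp_force: 7.2
```

```bash
python3 padz.py
```

```text
13.13 A 2899.3 c [326.55  90.39] padz 0.0636 pos [[0.5062 0.0579 0.086 ]] camz 0.273 [0.6038 0.0413 0.1003] [15.1 -2.8  1.5]
```

The pad sprang up 5 mm and the force dropped, so the sear has caught and I'm short of the buffer. I'll ease off slowly.

Request:
play_rows --motion '[[[-0.0005, 0, 0, 0, 0, 0], [-0.001, 0, 0, 0, 0, 0], [-0.0015, 0, 0, 0, 0, 0], [-0.002, 0, 0, 0, 0, 0], [-0.0025, 0, 0, 0, 0, 0], [-0.003, 0, 0, 0, 0, 0], [-0.0035, 0, 0, 0, 0, 0], [-0.004, 0, 0, 0, 0, 0]]]'

```text
time_s: 13.9
position: [0.6056, 0.041, 0.1001]
tcp_rot: [[-0.984, 0.179, 0.016], [0.179, 0.984, -0.002], [-0.016, 0.001, -1.0]]
force: [9.3, -2.4, 3.7]
opening: 0.006
grasp_force: 5.2
```

```bash
python3 padz.py
```

```text
13.9 A 2875.6 c [326.57  87.12] padz 0.0631 pos [[0.5063 0.0579 0.086 ]] camz 0.273 [0.6056 0.041  0.1001] [ 9.3 -2.4  3.7]
```

Request:
play_rows --motion '[[[-0.0005, 0, 0, 0, 0, 0], [-0.001, 0, 0, 0, 0, 0], [-0.0015, 0, 0, 0, 0, 0], [-0.002, 0, 0, 0, 0, 0], [-0.0025, 0, 0, 0, 0, 0], [-0.003, 0, 0, 0, 0, 0], [-0.0035, 0, 0, 0, 0, 0], [-0.004, 0, 0, 0, 0, 0]]]'

```text
time_s: 14.67
position: [0.6058, 0.0409, 0.0993]
tcp_rot: [[-0.984, 0.179, 0.008], [0.179, 0.984, -0.001], [-0.008, 0.0, -1.0]]
force: [6.0, -0.5, 5.7]
opening: 0.005
grasp_force: 3.0
```

```bash
python3 padz.py
```

```text
14.67 A 2886.7 c [326.65  86.81] padz 0.0637 pos [[0.5062 0.0579 0.086 ]] camz 0.273 [0.6058 0.0409 0.0993] [ 6.  -0.5  5.7]
```

The force is falling while the handle stays put, so it's holding cocked. I'll finish letting go, back clear and lift.

Request:
play_rows --motion '[[[-0.001, 0, -0.0005, 0, 0, 0], [-0.002, 0, -0.001, 0, 0, 0], [-0.003, 0, -0.001, 0, 0, 0], [-0.005, 0, -0.001, 0, 0, 0], [-0.008, 0, -0.001, 0, 0, 0], [-0.012, 0, -0.001, 0, 0, 0], [-0.018, 0, -0.001, 0, 0, 0], [-0.025, 0, -0.001, 0, 0, 0]]]'

```text
time_s: 15.43
position: [0.6258, 0.0372, 0.0969]
tcp_rot: [[-0.984, 0.179, -0.003], [0.179, 0.984, 0.0], [0.003, -0.0, -1.0]]
force: [0.5, -0.6, 0.1]
opening: 0.006
grasp_force: 0.0
```

Request:
play_rows --motion '[[[0, 0, -0.02, 0, 0, 0], [0, 0, -0.04, 0, 0, 0], [0, 0, -0.06, 0, 0, 0], [0, 0, -0.075, 0, 0, 0], [0, 0, -0.08, 0, 0, 0], [0, 0, -0.08, 0, 0, 0]]]'

```text
time_s: 15.93
position: [0.6279, 0.0369, 0.179]
tcp_rot: [[-0.984, 0.179, 0.003], [0.179, 0.984, -0.0], [-0.003, 0.0, -1.0]]
force: [1.0, -0.0, -0.7]
opening: 0.004
grasp_force: 0.0
```

```bash
cat > l2.py <<'E'
import sys
from rig import bot, imaging
from h import *
s=bot.read_state();print(s['time_s'],s['position'].round(4),s['force'].round(1))
T=TRIP.copy();T[2]=s['position'][2];print('to above pad',go(T,s))
c=sys.argv[2]
f=imaging.capture(c)['frame']
if c!='wrist': f=cv2.resize(f[150:350,200:440],None,fx=3,fy=3,interpolation=2)
cv2.imwrite(f'pics/{sys.argv[1]}.png',f[:,:,::-1])
E
python3 l2.py w3 wrist
```

```text
15.9333 [0.6279 0.0369 0.179 ] [ 1.  -0.  -0.7]
to above pad (array([ 0.1254, -0.0005, -0.0003]), array([0.01, 0.15, 0.01]))
```

View pics/w3.png

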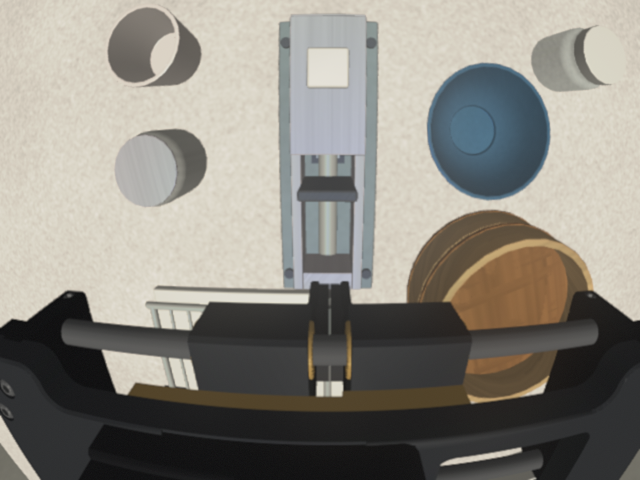

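The striker stays cocked: the handle is at (327,188) near the cover and the pad is up at (327,68). I'll move over the pad.

Request:
play_rows --motion '[[[0.02, 0, 0, 0, 0, 0], [0.05, 0, 0, 0, 0, 0], [0.08, 0, 0, 0, 0, 0], [0.105, 0, 0, 0, 0, 0], [0.12, 0, 0, 0, 0, 0], [0.125, 0, 0, 0, 0, 0], [0.125, 0, 0, 0, 0, 0]]]'

```text
time_s: 16.57
position: [0.502, 0.0597, 0.1768]
tcp_rot: [[-0.984, 0.178, -0.003], [0.178, 0.984, 0.0], [0.003, -0.0, -1.0]]
force: [0.2, 1.2, -1.6]
opening: 0.004
grasp_force: 0.0
```

Request:
play_rows --motion '[[[0, 0, 0.015, 0, 0, 0], [0, 0, 0.03, 0, 0, 0], [0, 0, 0.045, 0, 0, 0], [0, 0, 0.055, 0, 0, 0], [0, 0, 0.062, 0, 0, 0], [0, 0, 0.066, 0, 0, 0], [0, 0, 0.068, 0, 0, 0], [0, 0, 0.068, 0, 0, 0]]]'

```text
time_s: 17.23
position: [0.5041, 0.0593, 0.1095]
tcp_rot: [[-0.984, 0.179, -0.0], [0.179, 0.984, -0.0], [0.0, -0.0, -1.0]]
force: [0.0, -0.4, -0.4]
opening: 0.006
grasp_force: 0.0
```

```bash
python3 l2.py s3 scene
```

```text
17.2333 [0.5041 0.0593 0.1095] [ 0.  -0.4 -0.4]
to above pad (array([-0.0004, -0.0004, -0.    ]), array([-0.  , -0.01,  0.  ]))
```

View pics/s3.png

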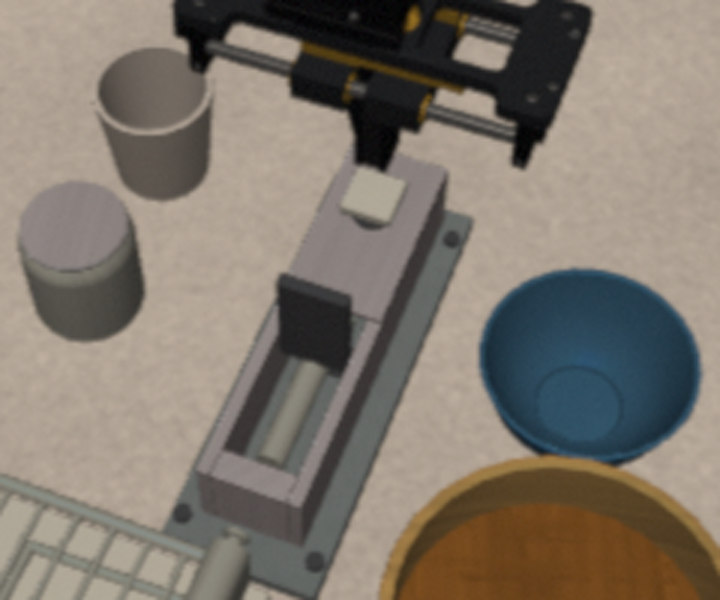

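Run:
```python
from h import *
d=np.load('scene.npz')
p=np.array([.5041,.0593,.0925])
for q in (p,p+.0095*ex,TRIP,TRIP+.015*ex+.015*ey,TRIP-.015*ex-.015*ey):
    c=d['camera_matrix']@(d['R']@q+d['t']);c=c[:2]/c[2];print(((c-[200,150])*3).round(0))
```

```text
[373. 186.]
[367. 200.]
[372. 194.]
[388. 223.]
[356. 166.]
```

The pad shows whole at (375,195), while the tip appears near (375,165), higher than its projection. I'll check that with one annotated composite before pressing.

Run:
```python
from rig import imaging
from h import *
d=imaging.capture('scene');w=imaging.capture('wrist')
f=d['frame'];o=np.array([290,160]);z=cv2.resize(f[160:260,290:390],None,fx=5,fy=5,interpolation=2).copy()
p=np.array([.5041,.0593,.0925])
def pj(q):
    c=d['camera_matrix']@(d['R']@q+d['t']);return c[:2]/c[2]
for q,col in((p+.0095*ex-.015*ey,(255,0,0)),(p+.0095*ex+.015*ey,(255,0,0)),(p-.0095*ex,(0,255,0)),(TRIP,(0,0,255))):
    cv2.circle(z,tuple(int(v) for v in (pj(q)-o)*5),4,col,1)
a=np.array([.6139,.0395,.0833]); print('s2 tip front edge',((pj(a+.0095*ex)-[200,150])*3).round(),'at handle side',((pj(a-.0095*ex)-[200,150])*3).round())
K,C=w['camera_matrix'],-w['R'].T@w['t']
def pw(q):
    c=w['R']@q+w['t'];r=np.linalg.norm(c[:2]);return c[:2]/r*np.arctan2(r,c[2])*[K[0,0],K[1,1]]+K[:2,2]
print('wrist tip',pw(p),'pad',pw(TRIP))
g=w['frame'].copy();[cv2.circle(g,tuple(int(v) for v in pw(q)),4,c,1) for q,c in((p+.0095*ex,(255,0,0)),(p-.0095*ex,(0,255,0)),(TRIP,(0,0,255)),(TRIP-.015*ex,(255,0,255)))]
g=cv2.resize(g[240:440,270:390],None,fx=2.5,fy=2.5)
cv2.imwrite('pics/c2.png',np.hstack([z,g])[:,:,::-1])
```

```text
s2 tip front edge [291. 374.] at handle side [305. 344.]
wrist tip [328.95957946 274.63285947] pad [328.23568   271.0023866]
```

View pics/c2.png

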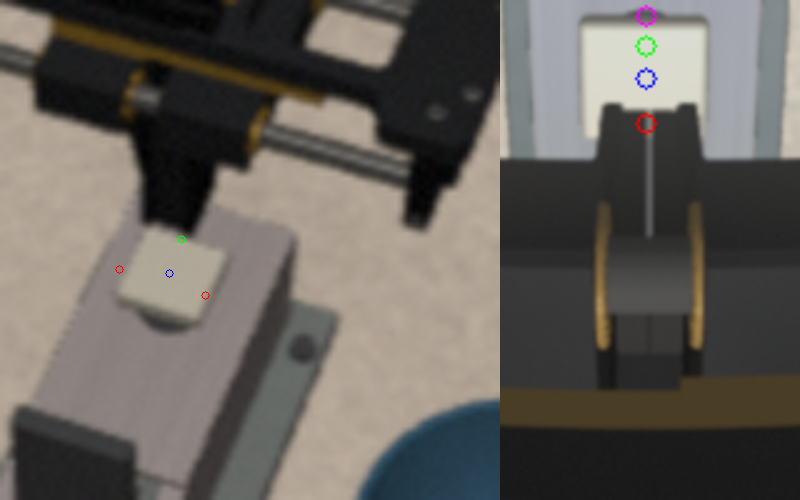

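Both views put the real tips higher than computed, by roughly 20 mm, but centred over the pad. I'll go down in small steps, watching the force.

Request:
play_rows --motion '[[[0, 0, 0.0015, 0, 0, 0], [0, 0, 0.003, 0, 0, 0], [0, 0, 0.0045, 0, 0, 0], [0, 0, 0.006, 0, 0, 0]]]'

```text
time_s: 17.72
position: [0.5039, 0.0594, 0.1038]
tcp_rot: [[-0.984, 0.179, 0.0], [0.179, 0.984, -0.0], [-0.0, 0.0, -1.0]]
force: [0.3, 0.1, 0.2]
opening: 0.006
grasp_force: 0.0
```

Request:
play_rows --motion '[[[0, 0, 0.001, 0, 0, 0], [0, 0, 0.002, 0, 0, 0], [0, 0, 0.003, 0, 0, 0]]]'

```text
time_s: 17.97
position: [0.5038, 0.0593, 0.1006]
tcp_rot: [[-0.984, 0.179, -0.0], [0.179, 0.984, -0.0], [0.0, -0.0, -1.0]]
force: [-0.3, 0.4, -0.0]
opening: 0.008
grasp_force: 0.0
```

Request:
play_rows --motion '[[[0, 0, 0.001, 0, 0, 0], [0, 0, 0.002, 0, 0, 0], [0, 0, 0.003, 0, 0, 0]]]'

```text
time_s: 18.22
position: [0.5038, 0.0593, 0.0976]
tcp_rot: [[-0.984, 0.179, -0.0], [0.179, 0.984, 0.0], [0.0, -0.0, -1.0]]
force: [0.3, 0.6, 0.5]
opening: 0.003
grasp_force: 0.0
```

Request:
play_rows --motion '[[[0, 0, 0.001, 0, 0, 0], [0, 0, 0.002, 0, 0, 0], [0, 0, 0.003, 0, 0, 0]]]'

```text
time_s: 18.47
position: [0.5039, 0.0593, 0.0947]
tcp_rot: [[-0.984, 0.179, 0.0], [0.179, 0.984, -0.0], [-0.0, -0.0, -1.0]]
force: [0.9, -0.0, 0.8]
opening: 0.007
grasp_force: 0.0
```

Request:
play_rows --motion '[[[0, 0, 0.001, 0, 0, 0], [0, 0, 0.002, 0, 0, 0], [0, 0, 0.003, 0, 0, 0]]]'

```text
time_s: 18.72
position: [0.5038, 0.0594, 0.0917]
tcp_rot: [[-0.984, 0.179, 0.0], [0.179, 0.984, 0.0], [-0.0, 0.0, -1.0]]
force: [0.3, 0.6, -0.8]
opening: 0.008
grasp_force: 0.0
```

```bash
python3 l2.py c3 scene
python3 - <<'E'
import cv2;from rig import imaging
a=cv2.imread('pics/c3.png')[:, :480]
w=imaging.capture('wrist')['frame'][:,:,::-1][240:440,270:390]
cv2.imwrite('pics/c3.png',cv2.hconcat([cv2.resize(a,(480,600)),cv2.copyMakeBorder(cv2.resize(w,(300,500)),0,100,0,0,0)]))
E
```

```text
18.7167 [0.5038 0.0594 0.0917] [ 0.3  0.6 -0.8]
to above pad (array([-0.0007, -0.0004,  0.    ]), array([0.  , 0.  , 0.01]))
```

View pics/c3.png

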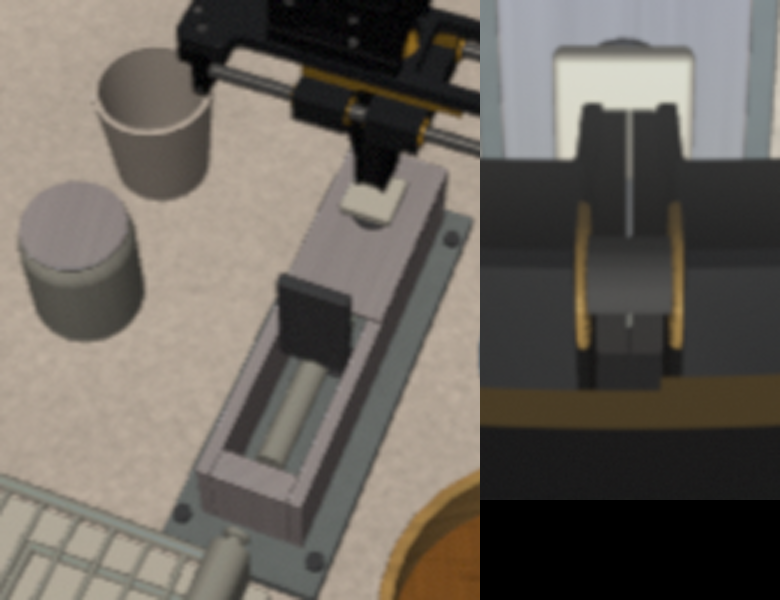

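The tips have come down to (375,186) with no contact yet, and the pad is still up with the handle cocked. I'll keep lowering on force feedback.

Request:
play_rows --motion '[[[0, 0, 0.001, 0, 0, 0], [0, 0, 0.002, 0, 0, 0], [0, 0, 0.003, 0, 0, 0]]]'

```text
time_s: 19.07
position: [0.5039, 0.0593, 0.0887]
tcp_rot: [[-0.984, 0.179, 0.0], [0.179, 0.984, 0.0], [-0.0, 0.0, -1.0]]
force: [-0.4, -0.9, -0.7]
opening: 0.006
grasp_force: 0.0
```

Request:
play_rows --motion '[[[0, 0, 0.001, 0, 0, 0], [0, 0, 0.002, 0, 0, 0], [0, 0, 0.003, 0, 0, 0]]]'

```text
time_s: 19.32
position: [0.5038, 0.0594, 0.0856]
tcp_rot: [[-0.984, 0.179, -0.0], [0.179, 0.984, 0.0], [0.0, -0.0, -1.0]]
force: [-0.2, -0.3, 0.4]
opening: 0.004
grasp_force: 0.0
```

Request:
play_rows --motion '[[[0, 0, 0.001, 0, 0, 0], [0, 0, 0.002, 0, 0, 0], [0, 0, 0.003, 0, 0, 0]]]'

```text
time_s: 19.57
position: [0.5038, 0.0593, 0.0826]
tcp_rot: [[-0.984, 0.179, -0.0], [0.179, 0.984, 0.0], [0.0, -0.0, -1.0]]
force: [0.2, -0.3, -0.7]
opening: 0.007
grasp_force: 0.0
```

Request:
play_rows --motion '[[[0, 0, 0.001, 0, 0, 0], [0, 0, 0.002, 0, 0, 0]]]'

```text
time_s: 19.73
position: [0.5039, 0.0594, 0.0807]
tcp_rot: [[-0.984, 0.179, 0.0], [0.179, 0.984, -0.0], [-0.0, 0.0, -1.0]]
force: [0.2, -0.4, -0.9]
opening: 0.003
grasp_force: 0.0
```

Request:
play_rows --motion '[[[0, 0, 0.001, 0, 0, 0], [0, 0, 0.002, 0, 0, 0]]]'

```text
time_s: 19.9
position: [0.5039, 0.0594, 0.0787]
tcp_rot: [[-0.984, 0.179, 0.0], [0.179, 0.984, -0.0], [-0.0, 0.0, -1.0]]
force: [-0.5, -0.5, -1.8]
opening: 0.001
grasp_force: 0.0
```

Request:
play_rows --motion '[[[0, 0, 0.001, 0, 0, 0], [0, 0, 0.002, 0, 0, 0]]]'

```text
time_s: 20.07
position: [0.5038, 0.0594, 0.0766]
tcp_rot: [[-0.984, 0.179, -0.0], [0.179, 0.984, 0.0], [0.0, 0.0, -1.0]]
force: [-1.0, -0.5, 0.5]
opening: 0.005
grasp_force: 0.0
```

Request:
play_rows --motion '[[[0, 0, 0.0007, 0, 0, 0], [0, 0, 0.0015, 0, 0, 0]]]'

```text
time_s: 20.23
position: [0.5039, 0.0593, 0.0752]
tcp_rot: [[-0.984, 0.179, 0.0], [0.179, 0.984, -0.0], [-0.0, -0.0, -1.0]]
force: [0.4, 0.8, 0.2]
opening: 0.007
grasp_force: 0.0
```

Request:
play_rows --motion '[[[0, 0, 0.0007, 0, 0, 0], [0, 0, 0.0015, 0, 0, 0]]]'

```text
time_s: 20.4
position: [0.5037, 0.0594, 0.0742]
tcp_rot: [[-0.984, 0.179, -0.0], [0.179, 0.984, 0.0], [0.0, -0.0, -1.0]]
force: [-2.3, 0.8, 10.1]
opening: 0.007
grasp_force: 5.2
```

Run:
```python
from rig import bot,imaging,finder
from h import *
s=bot.read_state();print(s['position'].round(4),s['force'].round(1))
d=imaging.capture('wrist');g=d['frame'].min(2)
print('col 328+-:',[g[240:310:3,c].tolist() for c in (318,340,308)])
e=imaging.capture('scene');f=e['frame'].min(2)
print([f[195:235:2,c].tolist() for c in (317,324,331)])
for n in('handle_face','trip_top'):
    r=finder.recognise('scene',n);print(n,[(q['at'].round(3) if hasattr(q['at'],'round') else q['at'],round(q['confidence'],2)) for q in r[:2]])
```

```text
[0.5037 0.0594 0.0742] [-2.3  0.8 10.1]
col 328+-: [[162, 162, 162, 161, 161, 160, 161, 160, 160, 140, 80, 100, 160, 200, 106, 52, 48, 48, 47, 47, 46, 45, 44, 43], [158, 158, 158, 158, 158, 158, 158, 158, 158, 158, 116, 99, 159, 202, 153, 58, 49, 49, 48, 47, 46, 46, 45, 44], [160, 160, 160, 160, 160, 160, 160, 160, 159, 159, 119, 101, 162, 200, 202, 199, 193, 191, 177, 147, 133, 72, 46, 46]]
[[57, 20, 7, 7, 19, 46, 79, 108, 120, 121, 122, 131, 144, 95, 111, 127, 128, 129, 129, 130], [28, 25, 14, 16, 18, 14, 9, 12, 10, 13, 14, 29, 136, 147, 90, 58, 121, 127, 128, 130], [27, 29, 26, 16, 16, 16, 12, 18, 58, 111, 145, 144, 126, 111, 115, 125, 126, 126, 129, 129]]
handle_face [([0.5976, 0.0345, 0.0699], 0.59)]
trip_top [([0.5097, 0.0604, 0.0863], 0.68)]
```

Request:
play_rows --motion '[[[0, 0, 0, 0, 0, 0], [0, 0, 0, 0, 0, 0]]]'

```text
time_s: 20.77
position: [0.5037, 0.0594, 0.0745]
tcp_rot: [[-0.984, 0.179, 0.0], [0.179, 0.984, -0.0], [-0.0, -0.0, -1.0]]
force: [-1.7, -0.5, 6.6]
opening: 0.004
grasp_force: 3.3
```

```bash
python3 - <<'E'
from rig import bot,imaging,finder
from h import *
s=bot.read_state();print(s['position'].round(4),s['force'].round(1),s['moment'].round(2))
D=[];C=[]
for c in('scene','top'):
    d=imaging.capture(c);D.append(d)
    for n in('handle_face','trip_top','hinge_pin'):
        r=finder.recognise(c,n);print(c,n,[(np.round(q['at'],4).tolist(),round(q['confidence'],2)) for q in r[:2]])
# handle position along the striker in scene: dark pixels profile on cheek line
E
python3 padz.py
```

```text
[0.5037 0.0594 0.0745] [-1.7 -0.5  6.6] [0.02 0.3  0.01]
scene handle_face [([0.5979, 0.0406, 0.0681], 0.67), ([0.7957, -0.0775, 0.0083], 0.58)]
scene trip_top [([0.5113, 0.0605, 0.0846], 0.63)]
scene hinge_pin [([0.702, 0.0262, 0.047], 0.48)]
top handle_face [([0.6316, 0.0325, 0.0446], 0.71)]
top trip_top []
top hinge_pin [([0.7449, 0.1823, 0.0633], 0.68)]Traceback (most recent call last):
  File "padz.py", line 20, in <module>
    z=brentq(lambda z:area(z)-9e-4,.02,.14)
    r = _zeros._brentq(f, a, b, xtol, rtol, maxiter, args, full_output, disp)
ValueError: f(a) and f(b) must have different signs
```

```bash
cat > st.py <<'E'
from rig import bot,imaging
from h import *
s=bot.read_state();print(s['time_s'],s['position'].round(4),s['force'].round(1))
f=imaging.capture('scene')['frame'][150:350,200:440].astype(float)
co=cv2.resize(cv2.imread('pics/s3.png'),(240,200),interpolation=cv2.INTER_AREA)[:,:,::-1].astype(float)
st=np.load('scene.npz')['frame'][150:350,200:440].astype(float)
r=(slice(88,155),slice(65,130))
print('diff start',abs(f-st)[r].mean().round(2),'diff cocked',abs(f-co)[r].mean().round(2),'start-cocked',abs(st-co)[r].mean().round(2))
np.save('f_now.npy',f)
E
python3 st.py
```

```text
21.2667 [0.5038 0.0594 0.0745] [-0.9  0.1  6.8]
diff start 25.33 diff cocked 1.11 start-cocked 24.74
```

Request:
play_rows --motion '[[[0, 0, 0.0005, 0, 0, 0], [0, 0, 0.001, 0, 0, 0], [0, 0, 0.001, 0, 0, 0]]]'

```text
time_s: 21.57
position: [0.5038, 0.0594, 0.0735]
tcp_rot: [[-0.984, 0.179, 0.0], [0.179, 0.984, -0.0], [-0.0, -0.0, -1.0]]
force: [-0.2, 0.3, 6.2]
opening: 0.007
grasp_force: 2.9
```

```bash
python3 st.py
```

```text
21.5667 [0.5038 0.0594 0.0735] [-0.2  0.3  6.2]
diff start 25.33 diff cocked 1.13 start-cocked 24.74
```

Request:
play_rows --motion '[[[0, 0, 0.0005, 0, 0, 0], [0, 0, 0.001, 0, 0, 0], [0, 0, 0.0015, 0, 0, 0], [0, 0, 0.0015, 0, 0, 0]]]'

```text
time_s: 21.95
position: [0.5038, 0.0594, 0.072]
tcp_rot: [[-0.984, 0.179, 0.0], [0.179, 0.984, -0.0], [-0.0, -0.0, -1.0]]
force: [-2.3, 0.3, 6.6]
opening: 0.005
grasp_force: 3.3
```

Request:
play_rows --motion '[[[0, 0, 0.0005, 0, 0, 0], [0, 0, 0.001, 0, 0, 0], [0, 0, 0.0015, 0, 0, 0], [0, 0, 0.0015, 0, 0, 0]]]'

```text
time_s: 22.28
position: [0.5037, 0.0594, 0.0707]
tcp_rot: [[-0.984, 0.179, 0.0], [0.179, 0.984, -0.0], [-0.0, -0.0, -1.0]]
force: [-2.2, -0.1, 9.5]
opening: 0.002
grasp_force: 4.4
```

```bash
python3 st.py
```

```text
22.2833 [0.5037 0.0594 0.0707] [-2.2 -0.1  9.5]
diff start 25.35 diff cocked 1.39 start-cocked 24.74
```

Request:
play_rows --motion '[[[0, 0, 0.0005, 0, 0, 0], [0, 0, 0.001, 0, 0, 0], [0, 0, 0.001, 0, 0, 0]]]'

```text
time_s: 22.58
position: [0.5038, 0.0594, 0.0689]
tcp_rot: [[-0.984, 0.179, 0.0], [0.179, 0.984, -0.0], [-0.0, -0.0, -1.0]]
force: [-0.6, 0.3, 2.5]
opening: 0.006
grasp_force: 1.0
```

```bash
python3 st.py
```

```text
22.5833 [0.5038 0.0594 0.0689] [-0.6  0.3  2.5]
diff start 13.65 diff cocked 19.29 start-cocked 24.74
```

It has fired. I'll lift well clear and check the striker and pin.

Request:
play_rows --motion '[[[0, 0, -0.005, 0, 0, 0], [0, 0, -0.02, 0, 0, 0], [0, 0, -0.04, 0, 0, 0], [0, 0, -0.07, 0, 0, 0], [0, 0, -0.1, 0, 0, 0], [0, 0, -0.125, 0, 0, 0], [0, 0, -0.14, 0, 0, 0], [0, 0, -0.14, 0, 0, 0]]]'

```text
time_s: 23.3
position: [0.5063, 0.0592, 0.2123]
tcp_rot: [[-0.984, 0.179, 0.008], [0.179, 0.984, -0.001], [-0.008, 0.001, -1.0]]
force: [-0.2, -0.2, 0.4]
opening: 0.006
grasp_force: 0.0
```

```bash
python3 st.py
python3 - <<'E'
from rig import imaging,finder
from h import *
d=imaging.capture('scene');f=cv2.cvtColor(d['frame'],cv2.COLOR_RGB2GRAY);st=cv2.cvtColor(np.load('scene.npz')['frame'],cv2.COLOR_RGB2GRAY)
# handle template from the start (dark plate), matched now
t=st[262:292,280:310];r=cv2.matchTemplate(f[230:320,255:340],t,cv2.TM_CCOEFF_NORMED);_,v,_,l=cv2.minMaxLoc(r)
print('handle shift px',l[0]+255-280,l[1]+230-262,round(v,2))
def pj(q):
    c=d['camera_matrix']@(d['R']@q+d['t']);return c[:2]/c[2]
print('expected for 6 mm',pj(FACE+.006*ex)-pj(FACE))
for n in('bowl','tin','cup','jar','tier_top','trip_top'):
    r=finder.recognise('scene',n);print(n,[(np.round(q['at'],4).tolist(),round(q['confidence'],2)) for q in r[:1]])
E
```

```text
23.3 [0.5063 0.0592 0.2123] [-0.2 -0.2  0.4]
diff start 11.0 diff cocked 19.61 start-cocked 24.74
handle shift px -1 3 0.98
expected for 6 mm [-1.50962752  3.25700105]
bowl [([0.5507, 0.1884, 0.025], 0.79)]
tin [([0.5655, -0.0927, 0.0708], 0.96)]
cup [([0.4434, -0.0811, 0.0478], 0.59)]
jar [([0.5221, 0.2997, 0.0707], 0.63)]
tier_top [([0.7343, 0.187, 0.0598], 0.57)]
trip_top [([0.5012, 0.0614, 0.0874], 0.78)]
```

The handle sits about 6 mm past its start position, so the pin is home. The bystanders haven't moved and the arm is clear.

```bash
python3 -c "
from rig import bot
print(bot.hand_in())"
```

```text
the job is handed in; nothing more can be done
None
```

I cocked the punch at about 41 mm draw, short of the buffer, then fired it once with a gentle press of the pad (about 10 N at most). The handle came to rest about 6 mm past its start, so the pin should be fully home. The camera showed no bystander moved, and I handed the job in at 23 s.

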